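# Tip the blue check plate out of its pocket and put it on the balance

## Robot

A 6-joint arm with a two-finger parallel gripper is mounted at the origin on the work surface. World frame = base frame: x ahead of the robot, y to its left, z up, the work surface at z = 0. Lengths are in m, angles in rad, forces in N, time in s.
With the tool pointing down it reaches from about 0.275 to 0.725 m from the base axis. Payload 15.9 kg.
Tool frame: the origin (TCP) lies on the centre line of the jaws, within the pads' length; the fingertips stand env.tip_extent ahead of it and the grasp point (between the pads) lies 8 mm behind it (env.tip_extent is the distance from the TCP to the fingertips, in m); z points along the fingers, y is the line along which they close (so a half turn about z gives the same grasp; the last joint's range is limited). The gripper opens to 85 mm and grips with 20 to 120 N. Pads are 22 mm wide; open, the fingers measure 114 mm over their backs; the gripper's body (76 mm by 85 mm) begins 54 mm behind the grasp point. The pads swing forward as they close: fully open they stand 13 mm farther back than shut.
Start: joints at [1.277, 0.213, -0.034, 1.323, 0, 1.571], TCP at [0.145, 0.479, 0.221] pointing down, gripper open.
Joint ranges: [-2.98, 2.98], [-0.74, 1.72], [-1.14, 1.35], [-2.1, 2.04], [-1.57, 1.44], [-3.14, 3.14]. Speed limits (rad/s): [1.89, 1.89, 2.39, 2.57, 3.14, 3.14].

## Interface

Orientations are given as a 3x3 rotation matrix whose columns are the frame's x, y, z axes.
In Python, from station import readout, capture, env gives the robot as it stands.
- The arm moves only by the shell command python3 -m jog 'ROWS' [OPENING] [FORCE]. ROWS is JSON, a list of rows, each a list of 2 entries, a list of its own where there are three numbers: the shift along the tool's x, y, z in m, then the turn about the tool's z in degrees. In form: [[[x, y, z], roll], ...]. A call has 1 to 20 rows; each row is the pose to reach, as a shift and turn from the pose commanded when the call began, along the tool's axes at that moment; what a row does not reach only later rows make up. A row lasts 1/12 s, in which the tool goes at most 41.7 mm and 7.16 degrees, less where a joint would pass 70% of its speed; a pose out of reach is approached as far as the arm can. A call with a gripper value outside its range is refused whole. OPENING is the opening, from 0 (shut) to 1 (fully open), set as the call begins (- or left out, the last holds). The fingers move at their own pace and stop on an object; FORCE is the grip in N (left out, the last holds). Time passes only in rows, so rows that repeat a pose let the fingers close. It gives the time, the measured TCP pose, the force, the opening and the grip force at its end, in the units of the state.
- readout.read_state(): the state, without advancing time (a new reading comes with each control period).
- capture(name): name is "scene" or "top" or "wrist"; returns a dict with "pixels" (384x512x3 uint8, blue, green, red), "K" (3x3 intrinsics, pixels), "cam_to_world" (4x4, takes a point from camera to world coordinates); the wrist camera has in their place "hand_eye" (4x4, takes a point from camera to tool coordinates, whose origin is the TCP and whose axes are the flange's). Camera axes: x right, y up, looking along -z (the intrinsics and any distortion apply to the point x, -y, -z); pixel columns grow to the right and rows downward; lengths in m; the calibration is good to about 2 mm. A picture is of the moment at which its call begins: read the wrist's pose just before it. There is no depth.
- env.job_done(): hands the job in; it is judged then, once.
The state is a dict: "time": time; "joints": joint angles; "joint_vel": joint speeds; "tau": joint torques, N m; "eef_pos": TCP position; "orientation": TCP orientation; "contact_force": force on the tool from outside, world axes, zero at the start; "torque": the same for the moment, N m; "width": finger opening in m; "grasp_force": force on a finger pad.
Only numpy, scipy, OpenCV 4.12 (cv2) and the standard library are available. Lean on these libraries where they do the work, as an engineer would, in place of code of your own. Each camera call takes 0.05 s, during which the arm holds its last target. There are 200 camera calls.

## Task

Put the blue check plate on the balance: it lies flush in its pocket of the black tray, so press down its end at the hollow (the end next to the white dot) until it tips up and stays tipped, then take it by the raised end and lay it flat in the middle of the balance's pan. Set it down rather than dropping it, let go, and leave the red and the gold plate lying in their pockets.

Things in the scene. Friction and masses are not known exactly. Their poses are not given: they have to be found in the camera images.
- blue_plate: blue slab to weigh, 70 x 44 x 14 mm (x, y, z), 120 g; origin at the centre of its underside. Starts flush in a tray pocket, axes as the tray's. Press it down some 27 mm to the +x side of its centre, by 6 to 8 mm (a few N): past 16 degrees it goes over and stays at 35 degrees. Its -x end then stands 15 to 19 mm proud: grip its 44 mm width 17 to 22 mm to the -x side of the pocket's middle
- red_plate: red plate, same size, weight and axes as the blue one, flush in another pocket; to be left there. The fixed black tray is 107 x 199 mm (x, y), its top 40 mm above the table, x pointing away from the robot; it has 3 pockets side by side at 62 mm pitch along y, in any of which each plate may lie. Fingertips 4 to 9 mm above the tray's top grip a tipped plate
- gold_plate: brass plate, same size and axes, heavier, flush in another pocket; to be left there. Each pocket is 47 mm wide and reaches from 36 mm to the -x side of its plate's centre to 43 mm to the +x side: an 8 mm gap at the +x end, where a white dot marks the hollow. Its floor, 26 mm above the table, ends 2 mm to the +x side of the centre; from there a 35 degree ramp falls to +x
- pan (a point): centre of the top face of the balance's round steel pan, 130 mm across, 68 mm above the table; z up, x away from the display. The fixed white balance body, 250 x 200 mm (x, y), lies below it, top 56 mm above the table, its centre 35 mm to the -x side of the pan's
There are look-alikes about, which are no part of the job. Of the things like the blue_plate, leave any that is purple; of the rest the smaller one is meant.

How it is judged:
By the outcome, as a careful person would: the job done as asked, in the order asked, and still so for the second after the job is handed in, with the robot touching nothing.
It also fails if it takes over 40 s, if anything falls off the work surface, if the arm or the gripper's body presses on something with over 40 N, if the wrist force passes 120 N, or if a joint passes its speed limit or range.

## Working session

There is one attempt and no reset: what is moved stays moved. The work goes in short steps, Python scripts to look and compute and a shell command to move; the robot and the scene stay as the last step left them, time stands still between calls to the robot, and variables do not carry over. Pictures are saved under pics/ and viewed, at most 11 in all, crops included, and the job is handed in when it is done.

```bash
mkdir -p pics; ls
python3 - <<'E'
from station import readout,capture,env
import cv2,numpy as np
s=readout.read_state();print({k:np.round(v,3).tolist() for k,v in s.items()},env.tip_extent)
for n in ("scene","top"):
    c=capture(n);cv2.imwrite(f"pics/{n}0.png",c["pixels"]);print(n,np.round(c["K"],1).tolist(),np.round(c["cam_to_world"],3).tolist(),[k for k in c])
E
```

```text
pics
{'time': 0.0, 'joints': [1.277, 0.213, -0.035, 1.324, -0.0, 1.571], 'joint_vel': [0.001, 0.0, 0.001, 0.001, 0.0, 0.0], 'tau': [0.003, -68.616, 48.712, 0.017, 0.0, 0.0], 'eef_pos': [0.145, 0.478, 0.22], 'orientation': [[-0.957, 0.29, -0.0], [0.29, 0.957, -0.001], [-0.0, -0.001, -1.0]], 'contact_force': [0.383, 0.12, 0.5], 'torque': [0.016, -0.004, 0.028], 'grasp_force': 0.0, 'width': 0.085} 0.011
scene [[471.3, 0.0, 257.0], [0.0, 471.3, 188.8], [0.0, 0.0, 1.0]] [[-0.218, -0.771, 0.598, 1.179], [0.976, -0.181, 0.122, 0.145], [0.014, 0.61, 0.792, 0.882], [0.0, 0.0, 0.0, 1.0]] ['pixels', 'K', 'cam_to_world']
top [[370.7, 0.0, 256.7], [0.0, 370.7, 189.8], [0.0, 0.0, 1.0]] [[0.008, 0.984, -0.181, 0.432], [-1.0, 0.01, 0.009, 0.028], [0.011, 0.181, 0.983, 0.851], [0.0, 0.0, 0.0, 1.0]] ['pixels', 'K', 'cam_to_world']
```

View pics/top0.png

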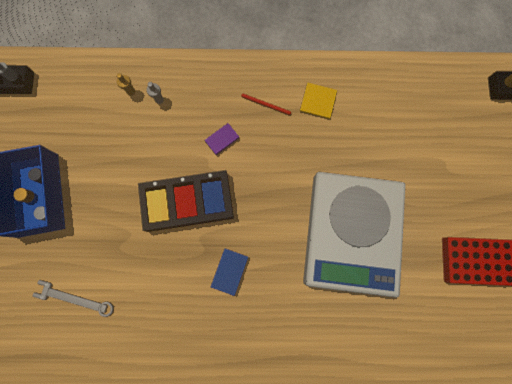

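View pics/scene0.png

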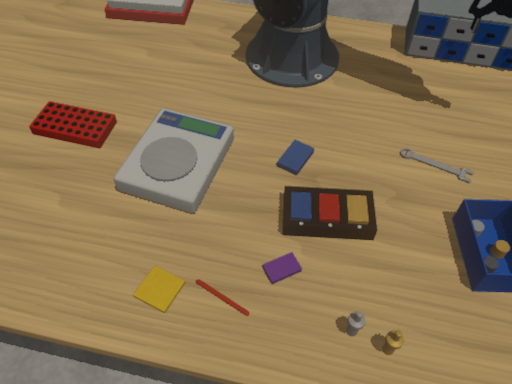

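Both views agree. The top view shows the tray with gold (157,206), red (185,201) and blue (213,196), and its white dots along the far (+x) edge. The blue plate is in the -y pocket. The larger loose blue slab (230,272) and the purple one (222,139) are decoys. The pan is at (360,216), with the display on the near side.

```bash
cat > h.py <<'E'
import numpy as np,cv2
from station import readout,capture,env
def ray(c,p,T=None):
    T=c["cam_to_world"] if T is None else T
    d=np.linalg.inv(c["K"])@[p[0],p[1],1]; d=T[:3,:3]@(d*[1,-1,-1]); return T[:3,3],d/np.linalg.norm(d)
def atz(c,p,z,T=None):
    o,d=ray(c,p,T); return o+d*(z-o[2])/d[2]
def tri(rs):
    A=sum(np.eye(3)-np.outer(d,d) for o,d in rs); b=sum((np.eye(3)-np.outer(d,d))@o for o,d in rs); return np.linalg.solve(A,b)
def seg(c,p,col,r=40):
    hsv=cv2.cvtColor(c["pixels"],cv2.COLOR_BGR2HSV)
    lo,hi={"blue":((100,100,40),(125,255,255)),"red":((0,150,60),(8,255,255)),"gold":((15,110,80),(32,255,255)),"white":((0,0,120),(180,70,255)),}[col]
    m=cv2.inRange(hsv,lo,hi); w=np.zeros_like(m); cv2.circle(w,tuple(int(v) for v in p),r,255,-1); m&=w
    n,l,st,ce=cv2.connectedComponentsWithStats(m); 
    i=min((i for i in range(1,n) if st[i,4]>=4),key=lambda i:np.hypot(*(ce[i]-p)))
    return ce[i],(l==i).astype(np.uint8),st[i,4]
def wristT(c):
    s=readout.read_state(); T=np.eye(4);T[:3,:3]=s["orientation"];T[:3,3]=s["eef_pos"]; return T@c["hand_eye"]
E
python3 - <<'E'
from h import *
t=capture("top");s=capture("scene")
for n,a,b in (("gold",(157,206),(357,209)),("red",(185,201),(329,208)),("blue",(213,196),(301,207))):
    pa,ma,na=seg(t,a,n,25);pb,mb,nb=seg(s,b,n,25)
    print(n,pa.round(1),na,pb.round(1),nb,tri([ray(t,pa),ray(s,pb)]).round(4),atz(t,pa,.04).round(4),atz(s,pb,.04).round(4))
for a,b in (((154,183),(359,227)),((183,180),(329,225)),((210,177),(301,224))):
    pa,_,na=seg(t,a,"white",8);pb,_,nb=seg(s,b,"white",8)
    print("dot",pa.round(1),na,pb.round(1),nb,tri([ray(t,pa),ray(s,pb)]).round(4),atz(t,pa,.04).round(4),atz(s,pb,.04).round(4))
for c,n in ((t,"top"),(s,"scene")): # pan ellipse
    g=cv2.GaussianBlur(cv2.cvtColor(c["pixels"],cv2.COLOR_BGR2GRAY),(3,3),0)
    p=np.array((360,216) if n=="top" else (168,158));print(n,[int(g[p[1],p[0]+k]) for k in range(0,46,3)])
    m=cv2.inRange(g,int(g[p[1],p[0]])-22,int(g[p[1],p[0]])+16);w=np.zeros_like(m);cv2.circle(w,tuple(int(v) for v in p),38,255,-1);m&=w
    m=cv2.morphologyEx(m,cv2.MORPH_OPEN,np.ones((7,7)))
    k=max(cv2.findContours(m,0,1)[0],key=cv2.contourArea);e=cv2.fitEllipse(k)
    print(e,atz(c,e[0],.068).round(4))
E
```

```text
gold [157.2 205.5] 671 [357.2 209. ] 596 [0.5443 0.2413 0.0344] [0.5436 0.239  0.04  ] [0.5482 0.2415 0.04  ]
red [185.1 201.2] 660 [329.  207.6] 606 [0.5546 0.18   0.034 ] [0.5538 0.178  0.04  ] [0.5587 0.1806 0.04  ]
blue [212.6 196.8] 596 [301.1 205. ] 476 [0.5644 0.1189 0.0379] [0.5642 0.1177 0.04  ] [0.5657 0.1198 0.04  ]
dot [154.5 183.3] 14 [358.9 226.1] 8 [0.5932 0.2482 0.0409] [0.5935 0.2478 0.04  ] [0.5923 0.249  0.04  ]
dot [182.  179.2] 10 [330.  224.5] 6 [0.6031 0.1876 0.0409] [0.6034 0.1871 0.04  ] [0.6023 0.1884 0.04  ]
dot [209.6 174.9] 11 [300.5 223. ] 8 [0.6135 0.126  0.041 ] [0.6138 0.1258 0.04  ] [0.6128 0.1263 0.04  ]
top [130, 128, 128, 126, 125, 125, 126, 123, 122, 122, 137, 160, 161, 159, 145, 127]
((359.7684326171875, 216.19178771972656), (59.07632064819336, 62.47368240356445), 131.60728454589844) [ 0.5209 -0.1992  0.068 ]
scene [130, 130, 130, 129, 129, 129, 129, 130, 129, 127, 152, 157, 157, 156, 156, 155]
((168.23936462402344, 157.8444366455078), (41.65219497680664, 58.27381896972656), 82.59827423095703) [ 0.5245 -0.1973  0.068 ]
```

```bash
python3 -m jog '[[[-0.04,-0.015,0.005],-2],[[-0.08,-0.03,0.01],-4],[[-0.12,-0.047,0.015],-6],[[-0.16,-0.063,0.02],-8],[[-0.195,-0.078,0.025],-10],[[-0.23,-0.092,0.03],-12],[[-0.265,-0.106,0.035],-14],[[-0.3,-0.12,0.04],-16],[[-0.335,-0.134,0.045],-18],[[-0.37,-0.148,0.05],-20],[[-0.405,-0.162,0.055],-22],[[-0.44,-0.176,0.06],-24],[[-0.475,-0.19,0.065],-26],[[-0.505,-0.2,0.07],-26.3],[[-0.53,-0.21,0.07],-26.3],[[-0.53,-0.21,0.07],-26.3],[[-0.53,-0.21,0.07],-26.3],[[-0.53,-0.21,0.07],-26.3]]' 0
python3 - <<'E'
from h import *
s=readout.read_state();print(s["time"],s["eef_pos"],s["orientation"],s["width"],s["contact_force"],env.tip_extent)
c=capture("wrist");T=wristT(c);print(np.round(T,3).tolist());cv2.imwrite("pics/w1.png",c["pixels"]);np.save("T1.npy",T)
E
```

```text
time: 1.7
eef_pos: [0.5909, 0.1242, 0.1504]
orientation: [[-0.986, -0.164, -0.001], [-0.164, 0.986, 0.0], [0.001, 0.0, -1.0]]
contact_force: [-1.0, 0.3, 0.4]
width: -0.0002
grasp_force: 0.0
1.7 [0.59087664 0.12419095 0.15043515] [[-9.86420379e-01 -1.64238575e-01 -7.26060080e-04]
 [-1.64238640e-01  9.86420635e-01  3.04306515e-05]
 [ 7.11202758e-04  1.49264535e-04 -9.99999736e-01]] -0.00017961973367405023 [-0.9558052   0.31693293  0.39983764] 0.011
[[-0.165, -0.943, -0.29, 0.518], [0.986, -0.159, -0.047, 0.114], [-0.002, -0.294, 0.956, 0.303], [0.0, 0.0, 0.0, 1.0]]
```

View pics/w1.png

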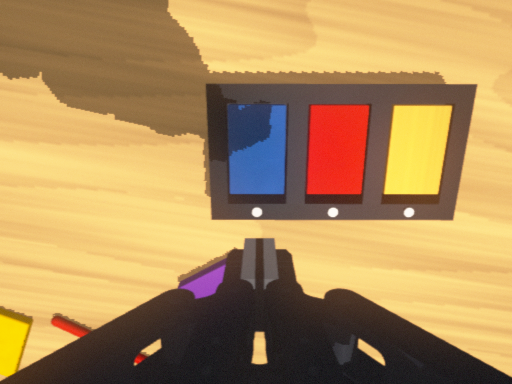

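The wrist view shows blue at (257,150), red (337,150) and gold (418,150), with dots at row 212. The tray is aligned with the image, and the shut fingertips are at about (260,240).

Run:
```python
from h import *
c=capture("wrist");T=wristT(c);t=capture("top");s=capture("scene")
X=np.array([.9864,.1642]);Y=np.array([-.1642,.9864])
P=lambda v:(v.round(4),"tray axes",np.round([v[:2]@X,v[:2]@Y],4))
hsv=cv2.cvtColor(c["pixels"],cv2.COLOR_BGR2HSV)
for n,p in (("blue",(257,150)),("red",(337,150)),("gold",(418,150))):
    a,m,k=seg(c,p,n,60);r=cv2.boundingRect(m);print(n,a.round(1),k,r,cv2.minAreaRect(cv2.findNonZero(m)))
    cn=[(r[0],r[1]),(r[0]+r[2],r[1]),(r[0]+r[2],r[1]+r[3]),(r[0],r[1]+r[3])]
    w=[atz(c,q,.04,T) for q in cn];print("  centre",P(np.mean(w,0)),"size",np.linalg.norm(w[0]-w[1]).round(4),np.linalg.norm(w[1]-w[2]).round(4))
for p in ((257,212),(333,212),(409,212)):
    a,_,k=seg(c,p,"white",10);print("dot",a.round(1),P(atz(c,a,.04,T)))
print("tri blue dot",tri([ray(c,seg(c,(257,212),"white",10)[0],T),ray(s,(300.5,223)),ray(t,(209.6,174.9))]))
print("tri pan",tri([ray(t,(359.8,216.2)),ray(s,(168.2,157.8))]))
print("tray",[P(atz(c,q,.04,T))[2] for q in((207,85),(475,85),(454,219),(212,219))])
```

```text
blue [256.3 148.6] 5035 (228, 105, 58, 89) ((256.5, 149.0), (56.99999237060547, 87.99998474121094), 0.0)
  centre (array([0.5659, 0.1199, 0.04  ]), 'tray axes', array([0.5779, 0.0253])) size 0.0431 0.0693
red [336.7 150.1] 5484 (305, 104, 65, 99) ((336.75213623046875, 152.447998046875), (61.07200622558594, 99.41373443603516), 2.385944128036499)
  centre (array([0.5589, 0.1819, 0.04  ]), 'tray axes', array([0.5812, 0.0877])) size 0.0482 0.0779
gold [415.9 148.5] 5339 (382, 104, 71, 92) ((416.8651123046875, 148.98568725585938), (61.02138900756836, 96.66993713378906), 6.054191589355469)
  centre (array([0.5458, 0.2421, 0.04  ]), 'tray axes', array([0.5781, 0.1492])) size 0.0526 0.0726
dot [256.  211.9] (array([0.6152, 0.1273, 0.04  ]), 'tray axes', array([0.6278, 0.0245]))
dot [332.1 212. ] (array([0.6051, 0.1884, 0.04  ]), 'tray axes', array([0.6278, 0.0865]))
dot [407.9 212.1] (array([0.5948, 0.2492, 0.04  ]), 'tray axes', array([0.6277, 0.1482]))
tri blue dot [0.61398834 0.12641518 0.04179102]
tri pan [ 0.52120379 -0.19973298  0.06413794]
tray [array([ 0.5291, -0.0112]), array([0.5288, 0.1843]), array([0.6336, 0.1867]), array([ 0.6341, -0.0116])]
```

```bash
python3 -m jog '[[[-0.001,-0.001,0.03],0],[[-0.001,-0.001,0.06],0],[[-0.001,-0.001,0.082],0],[[-0.001,-0.001,0.09],0],[[-0.001,-0.001,0.094],0],[[-0.001,-0.001,0.096],0],[[-0.001,-0.001,0.098],0],[[-0.001,-0.001,0.1],0],[[-0.001,-0.001,0.101],0],[[-0.001,-0.001,0.102],0]]'
```

```text
time: 2.73
eef_pos: [0.5928, 0.1233, 0.0493]
orientation: [[-0.986, -0.164, 0.001], [-0.164, 0.986, 0.0], [-0.001, 0.0, -1.0]]
contact_force: [-0.0, -0.2, -0.7]
width: 0.0003
grasp_force: 0.0
```

```bash
python3 -m jog '[[[0,0,0.001],0],[[0,0,0.002],0],[[0,0,0.003],0],[[0,0,0.004],0]]'; python3 -m jog '[[[0,0,0.001],0],[[0,0,0.002],0],[[0,0,0.002],0]]'
python3 - <<'E'
from h import *
c=capture("wrist");cv2.imwrite("pics/w2.png",c["pixels"])
E
```

```text
time: 3.07
eef_pos: [0.5924, 0.1233, 0.0446]
orientation: [[-0.986, -0.164, 0.0], [-0.164, 0.986, -0.0], [-0.0, -0.0, -1.0]]
contact_force: [0.3, -0.4, 0.4]
width: 0.0002
grasp_force: 0.0
time: 3.32
eef_pos: [0.5923, 0.1232, 0.0425]
orientation: [[-0.986, -0.165, -0.0], [-0.165, 0.986, -0.0], [0.0, -0.0, -1.0]]
contact_force: [-0.5, 0.5, -0.7]
width: -0.0001
grasp_force: 0.0
```

View pics/w2.png

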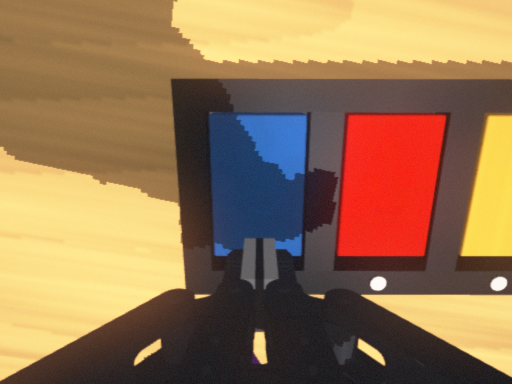

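The plate is still flush (+x end at row 257) and no contact force shows yet, so I'll keep descending slowly.

```bash
for i in 1 2 3; do python3 -m jog '[[[0,0,0.001],0],[[0,0,0.002],0],[[0,0,0.002],0]]' | egrep 'eef|contact'; done
python3 - <<'E'
from h import *
c=capture("wrist");a,m,k=seg(c,(257,170),"blue",90);print(a,k,cv2.boundingRect(m))
T=wristT(c);s=readout.read_state()
for d in (0,.011):
    w=np.array(s["eef_pos"])-[0,0,d]; q=np.linalg.inv(T)@[*w,1]; u=c["K"]@[q[0],-q[1],-q[2]];print(d,u[:2]/u[2])
cv2.imwrite("pics/w3.png",c["pixels"])
E
```

```text
eef_pos: [0.5923, 0.1232, 0.0405]
contact_force: [-0.7, -1.1, 0.7]
eef_pos: [0.5923, 0.1232, 0.0385]
contact_force: [-0.7, 0.3, -0.4]
eef_pos: [0.5923, 0.1232, 0.0365]
contact_force: [-0.6, -0.2, -0.2]
[257.46025008 178.3376042 ] 12956 (206, 113, 104, 142)
0 [256.77623877 244.34590328]
0.011 [256.95349589 234.9426452 ]
```

Run:
```python
from h import *
c=capture("wrist");T=wristT(c);s=capture("scene")
X=np.array([.9864,.1642,0]);Y=np.array([-.1642,.9864,0])
ctr=np.array([.577*.9864-.0247*.1642,.577*.1642+.0247*.9864,.04])
for z in(.03,.04,.05):
  o=[]
  for a,b in((-.035,-.022),(-.035,.022),(.035,.022),(.035,-.022)):
    w=ctr+a*X+b*Y;w[2]=z;q=np.linalg.inv(T)@[*w,1];u=c["K"]@[q[0],-q[1],-q[2]];o.append((u[:2]/u[2]).round().tolist())
  print(z,o)
a=cv2.resize(c["pixels"][90:330,130:400],None,fx=1.7,fy=1.7);b=cv2.resize(s["pixels"][150:260,230:400],None,fx=3.7,fy=3.7,interpolation=cv2.INTER_CUBIC)
h=min(a.shape[0],b.shape[0]);f=np.hstack([a[:h,:340],b[:h,:450]]);cv2.imwrite("pics/m4.png",f);print(f.shape)
```

```text
0.03 [[209.0, 111.0], [306.0, 111.0], [301.0, 252.0], [215.0, 252.0]]
0.04 [[205.0, 113.0], [309.0, 113.0], [303.0, 261.0], [212.0, 261.0]]
0.05 [[202.0, 115.0], [313.0, 115.0], [306.0, 272.0], [209.0, 272.0]]
(407, 790, 3)
```

View pics/m4.png

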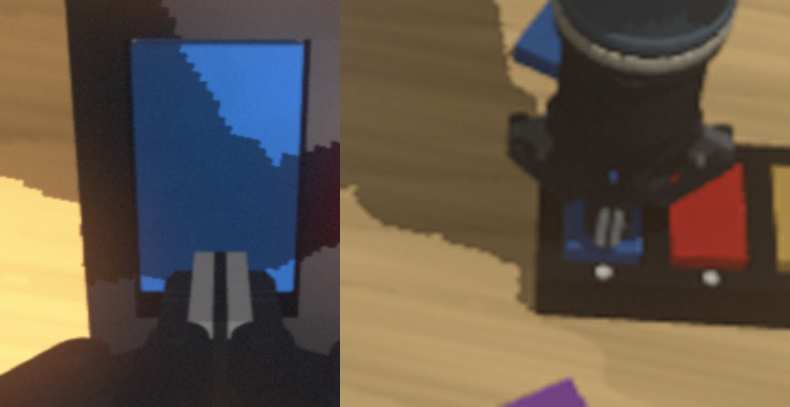

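The fingers are touching the plate and it is starting to dip. Its far end is lifting slightly, and the +x edge is at row 255 rather than 261. The contact force is too small to read, so I'll track the image while pressing on.

```bash
cat > chk.py <<'E'
from h import *
c=capture("wrist");a,m,k=seg(c,(257,170),"blue",110);print(a.round(),k,cv2.boundingRect(m),readout.read_state()["contact_force"].__repr__())
E
for i in 1 2 3; do python3 -m jog '[[[0,0,0.001],0],[[0,0,0.002],0],[[0,0,0.002],0]]' | egrep 'eef|contact';python3 chk.py; done
```

```text
eef_pos: [0.5923, 0.1232, 0.0345]
contact_force: [0.1, -0.1, -0.3]
[257. 181.] 13459 (206, 113, 105, 152) array([ 0.54708704,  0.32837915, -0.04466135])
eef_pos: [0.5923, 0.1232, 0.0325]
contact_force: [-0.4, -0.1, 0.0]
[257. 181.] 13719 (205, 114, 106, 153) array([0.35854376, 0.24851002, 0.22134933])
eef_pos: [0.5923, 0.1232, 0.0305]
contact_force: [0.7, -0.6, 0.6]
[257. 182.] 13938 (204, 114, 108, 155) array([-0.01177442, -0.08070782, -0.07004998])
```

The plate is still flush: its size in the image grows only as the camera comes down. There's no force either, so the fingertips really are above it, and I'll go on until there's contact.

```bash
for i in 1 2 3 4; do python3 -m jog '[[[0,0,0.001],0],[[0,0,0.002],0],[[0,0,0.002],0]]' | egrep 'eef|contact';python3 chk.py; done
```

```text
eef_pos: [0.5923, 0.1232, 0.0285]
contact_force: [0.1, -0.1, 0.7]
[257. 182.] 14098 (203, 115, 110, 155) array([ 0.79304547, -0.26080893,  0.09149089])
eef_pos: [0.5923, 0.1232, 0.0265]
contact_force: [-0.5, 0.2, -0.2]
[257. 183.] 13994 (200, 119, 115, 151) array([ 0.29410671,  0.65159362, -0.84872219])
eef_pos: [0.5923, 0.1232, 0.0245]
contact_force: [0.2, 0.3, -0.3]
[257. 186.] 13212 (197, 127, 120, 138) array([ 0.35184551,  0.10799221, -0.37946869])
eef_pos: [0.5923, 0.1232, 0.0225]
contact_force: [-0.3, 0.1, -0.5]
[257. 200.] 10332 (198, 153, 119, 113) array([0.26343288, 0.6915441 , 0.91077268])
```

At TCP z 0.0225 the plate tips, with its raised end now at row 153. Contact came at about TCP 0.028, so the shut tips stand about 11 mm behind the TCP rather than ahead of it. I'll back off and look.

```bash
python3 -m jog '[[[0,0,0.001],0],[[0,0,0.001],0],[[0,0,-0.01],0],[[0,0,-0.04],0],[[0,0,-0.07],0],[[0,0,-0.08],0],[[0,0,-0.08],0]]'
python3 - <<'E'
from h import *
c=capture("wrist");s=capture("scene");t=capture("top");np.save("T5.npy",wristT(c))
a=cv2.resize(s["pixels"][150:260,230:400],None,fx=3.2,fy=3.2,interpolation=cv2.INTER_CUBIC)[:352]
b=c["pixels"][30:382,130:380];f=np.hstack([b,a]);cv2.imwrite("pics/m5.png",f);print(f.shape)
for d in ((0,.0),):
    T=wristT(c);print(T[:3,3])
E
```

```text
time: 6.95
eef_pos: [0.5943, 0.1236, 0.1066]
orientation: [[-0.986, -0.164, 0.005], [-0.164, 0.986, 0.001], [-0.005, 0.0, -1.0]]
contact_force: [-0.2, 0.4, -0.5]
width: -0.0003
grasp_force: 0.0
(352, 794, 3)
[0.51932948 0.1124657  0.25415929]
```

View pics/m5.png

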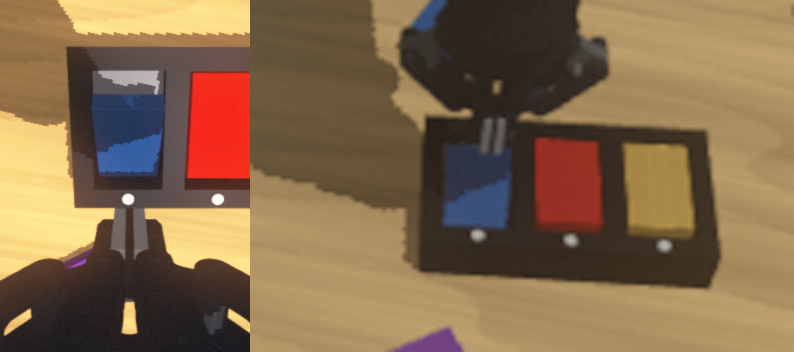

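The tip holds: in the wrist view the blue plate's raised end is at about full-image (258,125), with the bare pocket floor visible behind it, and red and gold are flush. Next I'll move over the raised end, open, and measure the tip height from the known opening.

```bash
python3 -m jog '[[[0.02,0,0],0],[[0.04,0,0],0],[[0.0455,0,0],0],[[0.0455,0,0],0],[[0.0455,0,0],0],[[0.0455,0,0],0],[[0.0455,0,0],0]]' 0.75
python3 - <<'E'
from h import *
c=capture("wrist");T=wristT(c);H=c["hand_eye"];cv2.imwrite("pics/w6.png",c["pixels"])
X=np.array([.9864,.1642,0]);Y=np.array([-.1642,.9864,0])
def pr(q,M):
    q=np.linalg.inv(M)@[*q,1];u=c["K"]@[q[0],-q[1],-q[2]];return (u[:2]/u[2]).round().tolist()
w=readout.read_state()["width"];print(w)
for z in(-.03,-.02,-.01,0,.01):print("tip z",z,[pr((x,y,z),H) for x in(.011,-.011) for y in(-w/2,w/2)])
for a,zz in((-.018,.057),(-.026,.0455)):
    print("end",[pr((.577+a)*X+(.0247+b)*Y+[0,0,zz],T) for b in(-.022,.022)])
a,m,k=seg(c,(257,200),"blue",90);print(a,k,cv2.boundingRect(m))
E
```

```text
time: 7.68
eef_pos: [0.5482, 0.1159, 0.1025]
orientation: [[-0.986, -0.164, 0.0], [-0.164, 0.986, -0.0], [0.0, -0.0, -1.0]]
contact_force: [0.3, -0.4, -0.6]
width: 0.064
grasp_force: 0.0
0.06371813228990253
tip z -0.03 [[175.0, 252.0], [337.0, 253.0], [179.0, 301.0], [334.0, 301.0]]
tip z -0.02 [[181.0, 241.0], [332.0, 242.0], [184.0, 287.0], [329.0, 287.0]]
tip z -0.01 [[185.0, 232.0], [328.0, 232.0], [188.0, 275.0], [325.0, 275.0]]
tip z 0 [[190.0, 223.0], [324.0, 223.0], [192.0, 265.0], [321.0, 265.0]]
tip z 0.01 [[194.0, 216.0], [320.0, 216.0], [196.0, 255.0], [318.0, 255.0]]
end [[222.0, 210.0], [294.0, 211.0]]
end [[224.0, 192.0], [293.0, 192.0]]
[258.11060787 229.9511323 ] 4195 (223, 199, 70, 66)
```

View pics/w6.png

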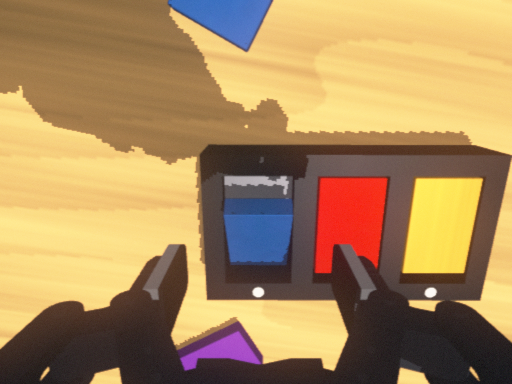

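The open tips are at columns 185 and 333, row 246, so they stand about 19 mm behind the TCP. I expect about 15 mm at 44 mm opening. The plate's raised end is centred at column 258, spanning rows 199 to 213, as predicted. Next is to descend to TCP z of about 0.0315 and grip.

```bash
python3 -m jog '[[[0,0,0.025],0],[[0,0,0.045],0],[[0,0,0.058],0],[[0,0,0.064],0],[[0,0,0.068],0],[[0,0,0.07],0],[[0,0,0.07],0],[[0,0,0.07],0]]'; python3 -m jog '[[[0,0,0],0],[[0,0,0],0],[[0,0,0],0],[[0,0,0],0],[[0,0,0],0],[[0,0,0],0],[[0,0,0],0],[[0,0,0],0]]' 0.3 25
```

```text
time: 8.4
eef_pos: [0.5481, 0.1159, 0.0334]
orientation: [[-0.986, -0.164, 0.001], [-0.164, 0.986, 0.0], [-0.001, 0.0, -1.0]]
contact_force: [-0.6, 0.2, -0.3]
width: 0.0641
grasp_force: 0.0
time: 9.07
eef_pos: [0.5479, 0.1158, 0.0333]
orientation: [[-0.986, -0.165, 0.001], [-0.165, 0.986, 0.0], [-0.001, -0.0, -1.0]]
contact_force: [-1.0, -2.0, 5.4]
width: 0.0427
grasp_force: 24.8
```

```bash
python3 -m jog '[[[0,0,-0.003],0],[[0,0,-0.008],0],[[0,0,-0.015],0],[[0,0,-0.03],0],[[0,0,-0.05],0],[[0,0,-0.08],0],[[0,0,-0.1],0],[[0,0,-0.1],0],[[0,0,-0.1],0]]' - 30
python3 - <<'E'
from h import *
c=capture("wrist");s=capture("scene")
a=cv2.resize(s["pixels"][110:280,190:410],None,fx=1.8,fy=1.8)[:306]
b=c["pixels"][70:376,70:450];f=np.hstack([b,a]);cv2.imwrite("pics/m7.png",f);print(f.shape)
E
```

```text
time: 9.82
eef_pos: [0.5483, 0.1159, 0.1342]
orientation: [[-0.986, -0.164, 0.002], [-0.164, 0.986, 0.001], [-0.003, 0.0, -1.0]]
contact_force: [0.6, -0.2, -1.6]
width: 0.0423
grasp_force: 30.7
(306, 776, 3)
```

View pics/m7.png

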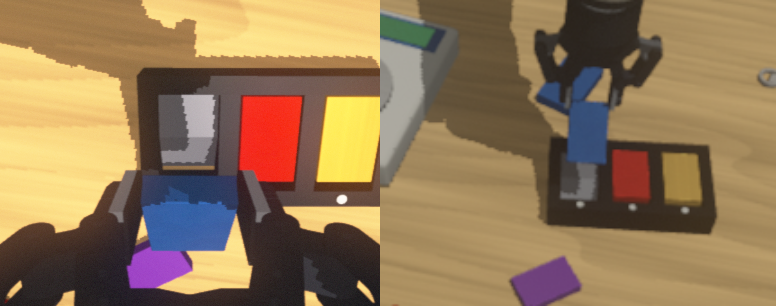

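The plate is held squarely and still tilted, its low end towards +x. Red and gold lie in their pockets. Now I'll carry it over the pan.

```bash
python3 -m jog '[[[0.003,-0.01,0],0],[[0.009,-0.03,0],0],[[0.017,-0.055,0],0],[[0.025,-0.083,0],0],[[0.035,-0.113,0],0],[[0.045,-0.143,0],0],[[0.053,-0.173,0],0],[[0.062,-0.203,0],0],[[0.071,-0.233,0],0],[[0.08,-0.262,0],0],[[0.087,-0.285,0],0],[[0.091,-0.298,0],0],[[0.0935,-0.306,0],0],[[0.0935,-0.306,0],0],[[0.0935,-0.306,0],0],[[0.0935,-0.306,0.0],0]]'
python3 - <<'E'
from h import *
s=capture("scene");t=capture("top")
a=cv2.resize(s["pixels"][70:230,80:270],None,fx=2.1,fy=2.1);b=cv2.resize(t["pixels"][150:310,290:420],None,fx=2.1,fy=2.1)
f=np.hstack([a,b]);cv2.imwrite("pics/m8.png",f);print(f.shape)
E
```

```text
time: 11.25
eef_pos: [0.5057, -0.2004, 0.1326]
orientation: [[-0.986, -0.165, -0.0], [-0.165, 0.986, 0.0], [0.0, 0.0, -1.0]]
contact_force: [0.6, 0.3, -0.6]
width: 0.0425
grasp_force: 30.7
(336, 672, 3)
```

View pics/m8.png

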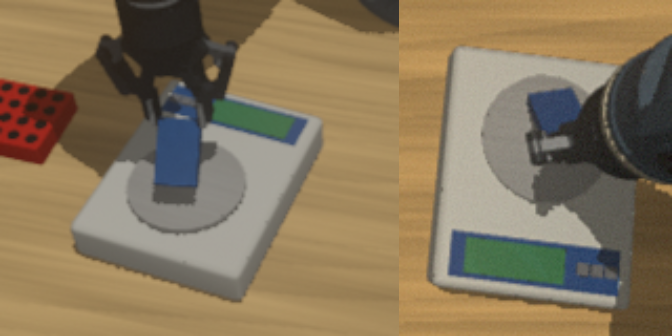

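The plate hangs over the pan, with its low end out towards +x. I'll lower it until that end touches.

```bash
python3 -m jog '[[[0,0,0.01],0],[[0,0,0.02],0],[[0,0,0.026],0],[[0,0,0.029],0],[[0,0,0.03],0],[[0,0,0.03],0],[[0,0,0.03],0]]' - 20| egrep 'eef|contact'; for i in 1 2 3 4 5; do python3 -m jog '[[[0,0,0.001],0],[[0,0,0.002],0],[[0,0,0.002],0]]' | egrep 'eef|contact'; done
```

```text
eef_pos: [0.5057, -0.2015, 0.1029]
contact_force: [0.1, 0.3, -0.2]
eef_pos: [0.5057, -0.2015, 0.1007]
contact_force: [0.2, 0.1, -1.8]
eef_pos: [0.5056, -0.2014, 0.0986]
contact_force: [-0.4, -0.3, -0.1]
eef_pos: [0.5056, -0.2015, 0.0966]
contact_force: [-1.3, -0.3, 0.8]
eef_pos: [0.5056, -0.2015, 0.0946]
contact_force: [-1.0, -0.6, 2.7]
eef_pos: [0.5056, -0.2014, 0.0926]
contact_force: [-0.8, -0.7, 3.0]
```

It touched at TCP 0.096, as predicted. Next I'll rotate it flat in the grip while backing the tool off.

```bash
python3 -m jog '[[[0.001,0,0.001],0],[[0.002,0,0.002],0],[[0.003,0,0.0035],0],[[0.0045,0,0.005],0],[[0.0055,0,0.0065],0],[[0.0065,0,0.008],0],[[0.0075,0,0.0095],0],[[0.0085,0,0.011],0],[[0.009,0,0.0125],0],[[0.01,0,0.014],0]]'| egrep 'eef|contact|width'; python3 -m jog '[[[0.0007,0,0.0015],0],[[0.0014,0,0.003],0],[[0.002,0,0.0045],0],[[0.0027,0,0.006],0],[[0.0034,0,0.0075],0],[[0.004,0,0.009],0],[[0.004,0,0.009],0]]'| egrep 'eef|contact|width'; for i in 1 2; do python3 -m jog '[[[0.0004,0,0.001],0],[[0.0007,0,0.002],0],[[0.0007,0,0.002],0]]'| egrep 'eef|contact|width'; done
```

```text
eef_pos: [0.4956, -0.2031, 0.0785]
contact_force: [0.4, 1.3, 0.6]
width: 0.0424
eef_pos: [0.4917, -0.2037, 0.0694]
contact_force: [0.6, -0.4, 1.2]
width: 0.0426
eef_pos: [0.4911, -0.2038, 0.0676]
contact_force: [0.4, -0.2, 1.4]
width: 0.0423
eef_pos: [0.4904, -0.2039, 0.0655]
contact_force: [0.8, -0.1, 0.7]
width: 0.0424
```

```bash
for i in 1 2 3 4; do python3 -m jog '[[[0.0002,0,0.0007],0],[[0.0003,0,0.0015],0],[[0.0003,0,0.0015],0]]'| egrep 'eef|contact'; done
python3 - <<'E'
from h import *
c=capture("wrist");s=capture("scene")
a=cv2.resize(s["pixels"][100:220,100:250],None,fx=2.5,fy=2.5,interpolation=cv2.INTER_CUBIC)[:300];b=c["pixels"][84:384,70:450]
f=np.hstack([b,a]);cv2.imwrite("pics/m9.png",f);print(f.shape)
E
```

```text
eef_pos: [0.49, -0.204, 0.064]
contact_force: [0.2, -0.3, 1.1]
eef_pos: [0.4897, -0.204, 0.0625]
contact_force: [-0.9, 0.7, 1.8]
eef_pos: [0.4897, -0.2041, 0.062]
contact_force: [-3.7, 2.6, 14.8]
eef_pos: [0.4898, -0.2042, 0.0609]
contact_force: [-4.6, 2.6, 20.3]
(300, 755, 3)
```

View pics/m9.png

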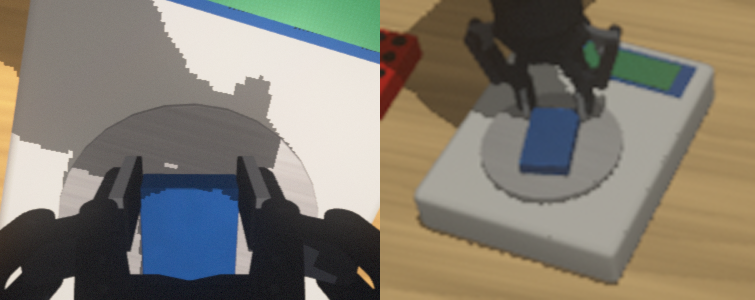

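The force step at TCP z 0.062 and the picture both show the plate flat on the pan, near the middle. I'll relieve the press, open, and rise.

```bash
python3 -m jog '[[[0,0,-0.0005],0],[[0,0,-0.0015],0],[[0,0,-0.0015],0]]'| egrep 'eef|contact'; python3 -m jog '[[[0,0,0],0],[[0,0,0],0],[[0,0,0],0],[[0,0,0],0],[[0,0,0],0],[[0,0,0],0],[[0,0,-0.01],0],[[0,0,-0.03],0],[[0.02,0,-0.06],0],[[0.05,0,-0.09],0],[[0.08,0,-0.1],0],[[0.1,0,-0.1],0],[[0.1,0,-0.1],0],[[0.1,0,-0.1],0]]' 0.75
python3 - <<'E'
from h import *
s=capture("scene");t=capture("top")
pa,ma,na=seg(t,(360,216),"blue",30);pb,mb,nb=seg(s,(170,158),"blue",30)
print(pa,na,pb,nb,tri([ray(t,pa),ray(s,pb)]),atz(t,pa,.082),atz(s,pb,.082))
a=cv2.resize(s["pixels"][60:260,90:400],None,fx=1.5,fy=1.5);b=cv2.resize(t["pixels"][150:300,290:420],None,fx=2,fy=2)
f=np.hstack([a,b]);cv2.imwrite("pics/m10.png",f);print(f.shape,readout.read_state()["time"])
E
```

```text
eef_pos: [0.4895, -0.2042, 0.0614]
contact_force: [1.1, 0.4, 0.2]
time: 17.62
eef_pos: [0.3903, -0.2209, 0.1623]
orientation: [[-0.987, -0.163, 0.001], [-0.163, 0.987, -0.001], [-0.001, -0.001, -1.0]]
contact_force: [0.9, 0.8, 0.2]
width: 0.0642
grasp_force: 0.0
[361.03410853 213.66821705] 645 [167.61045131 154.79097387] 421 [ 0.5248367  -0.19800648  0.07901089] [ 0.52462401 -0.19802539  0.082     ] [ 0.5273649  -0.19580085  0.082     ]
(300, 725, 3) 17.7167
```

View pics/m10.png

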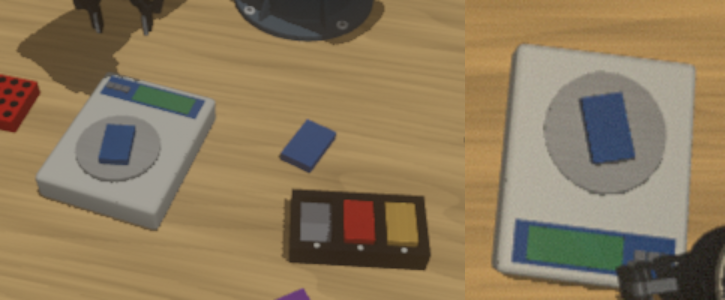

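The plate lies flat about 4 mm from the measured pan centre. Red and gold are in their pockets and the gripper is clear, so I'm handing it in.

```bash
python3 -c "
from station import env
print(env.job_done())"
```

```text
the job is handed in; nothing more can be done
None
```

The blue plate lies flat on the balance's pan, about 4 mm from its centre by camera, released with the gripper clear and red and gold still in their pockets; I handed the job in at about 18 s, and no verdict was shown.

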